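# Weigh two jars on the spring balance

### The arm

A 6-joint arm with a two-finger parallel gripper is mounted at the origin on a cart in front of the work surface, level with it; the furniture and walls round the work are solid. World frame = base frame: x ahead of the robot, y to its left, z up, the work surface at z = 0. Lengths are in m, angles in rad, forces in N, time in s.
With the tool pointing down it reaches from about 0.4 to 0.825 m from the base axis. Payload 7 kg.
Tool frame: the origin (TCP) lies at the very end of the fingers, on their centre line; the grasp point (between the pads) lies 19 mm behind it; z points along the fingers, y is the line along which they close (so a half turn about z gives the same grasp; the last joint's range is limited). The gripper opens to 88 mm and grips with 3 to 60 N. Pads are 19 mm wide; open, the fingers measure 130 mm over their backs; the gripper's body (78 mm by 193 mm) begins 47 mm behind the grasp point.
Start: joints at [-1.039, 0.359, 0.012, 0, -1.224, -0.288], TCP at [0.163, -0.655, 0.227] pointing down, gripper open.
Joint ranges: [-3.07, 3.07], [-1.43, 2.12], [-1.02, 1.25], [-3.03, 1.67], [-3.05, -0], [-3.03, 3.03]. Speed limits (rad/s): [2.39, 2.39, 3.01, 3.14, 3.14, 3.14].

### API

Orientations are given as [roll, pitch, yaw] about the fixed x, y, z axes, in that order (R = Rz(yaw) Ry(pitch) Rx(roll)).
In Python, from station import arm, grab_frame gives the robot as it stands.
- The arm moves only by the tool jog_arm, never from a script. Its argument "deltas" is a list that holds one entry, the list of rows, each a list of 4 numbers: the shift along the tool's x, y, z in units of 60 mm (1.0 is 60 mm), then the turn about the tool's z in units of 5 degrees (1.0 is 5 degrees). A call has 1 to 8 rows; each row is the pose to reach, as a shift and turn from the pose commanded when the call began, along the tool's axes at that moment; what a row does not reach only later rows make up. A row lasts 1/8 s, in which the tool goes at most 62.5 mm and 10.7 degrees, less where a joint would pass 70% of its speed; a pose out of reach is approached as far as the arm can. A call with a gripper value outside its range is refused whole. "grip" is the finger opening in mm, from 0 to 87.6, set as the call begins (left out, the last holds). The fingers move at their own pace and stop on an object; "squeeze" is the grip in N (left out, the last holds). Time passes only in rows, so rows that repeat a pose let the fingers close. It gives the time, the measured TCP pose, the force, the opening and the grip force at its end, in the units of the state.
- arm.get_state(): the state, without advancing time (a new reading comes with each control period).
- grab_frame(name): name is "side" or "top" or "wrist"; returns a dict with "img" (480x640x3 uint8, red, green, blue), "vfov" (degrees; the focal length in pixels is half the picture's height over the tangent of half this angle, whatever the lens; pixels are square), "cx", "cy" (the principal point, pixels), "xyz" and "rotation" of the camera in the world. Camera axes: x right, y down, z forward; pixel columns grow to the right and rows downward; lengths in m; the calibration is good to about 2 mm. A picture is of the moment at which its call begins. There is no depth.
- arm.job_done(): hands the job in; it is judged then, once.
The state is a dict: "t": time; "q": joint angles; "qd": joint speeds; "joint_efforts": joint torques, N m; "eef_pos": TCP position; "ee_rot": TCP orientation; "force": force on the tool from outside, world axes, zero at the start; "moment": the same for the moment, N m; "width": finger opening in m; "gripper_force": force on a finger pad.
Only numpy, scipy, OpenCV 4.12 (cv2) and the standard library are available. Lean on these libraries where they do the work, as an engineer would, in place of code of your own. Each camera call takes 0.05 s, during which the arm holds its last target. There are 200 camera calls.

### The job

Stand the jar from the cork mat in the empty cup of the two-cup carrier, beside the jar already there. Then hang the loaded carrier by its eye on the hook of the spring balance and let it down slowly, letting go only once the spring carries the weight, so that the pointer comes to rest without a jerk and without being pushed to the bottom stop. Keep the jars upright, and leave the flask and the pencil where they are.

Things in the scene. Friction and masses are not known exactly. Their poses are not given: they have to be found in the camera images.
- jar_a: sample jar with black screw lid, round, 60 mm wide (lid and body alike), 68 mm high; 0.13 to 0.19 kg. Origin at the centre of its underside, z up. At the start one of jar_a and jar_b stands on the cork mat and the other in the left (+y) cup of the carrier; which is which varies
- jar_b: sample jar with black screw lid, like jar_a but 61 mm wide, 74 mm high, label partly orange; 0.13 to 0.19 kg. Origin at the centre of its underside, z up
- carrier: loose two-cup carrier, 0.16 kg (0.41 to 0.55 kg with both jars), 246 mm long (its y), 76 mm wide (its x): two round grey cups centred 85 mm to each side of a 10 mm steel stem, on which stand a wire eye and an orange finger tab, 190 mm high in all. Origin at the centre of its underside, z up, yaw within 0.2 rad of the robot's at the start
- well_left (a point): centre of the cup floor on the carrier's +y side, 5 mm above the carrier's underside; the cup is 68 mm wide inside, its rim 19 mm above this floor
- well_right (a point): centre of the cup floor on the carrier's -y side, otherwise like well_left
- tab (a point): point in the orange finger tab at which to pinch it, 172 mm above the carrier's underside and 30 mm above point eye; the tab is 12 mm thick along the carrier's y (pinch across this), 26 mm along x, and reaches 18 mm above and 22 mm below this point
- eye (a point): underside of the arched top of the carrier's wire eye, at its middle, 142 mm above the carrier's underside: it rests on the hook when hung. The eye (8 mm wire) stands in the carrier's y-z plane, so a hook passes through it along the carrier's x; its opening is 40 mm wide and reaches 44 mm down from this point
- balance: spring balance fixed to the table: blue column 72 mm wide, 296 mm high, on a dark 110 mm square foot, white scale with ticks every 10 mm on its front. Origin under the column's centre at table height; its -x axis points out along the hook arm, roughly towards the robot (yaw up to 0.15 rad)
- hook_seat (a point): bottom of the hook's trough (upper side of the 8 mm wire), 120 mm from the column centre along the balance's -x, 247 mm above the table when unloaded; moves down with the hook. The wire leaves the column level, 16 mm higher, dips to the trough and rises to an open tip that ends 27 mm farther out and 19 mm higher than the seat. Nothing stands above it
- balance_hook (a joint): how far the sprung hook and its red pointer are pulled down, m: 0 unloaded at the top, 0.09 at the bottom stop. Spring 85 N/m, damped; the hook's own weight is balanced, so a load of W newtons comes to rest at W/85 m (loaded carrier 0.047 to 0.064)
- cork_mat: fixed round cork mat, 90 mm wide and 5 mm thick, under the jar to be fetched. Origin at the centre of its underside
- flask: bystander: glass conical flask, 61 mm wide, 78 mm high, right of the carrier. Origin at the centre of its underside
- pencil: bystander: green pencil, 152 mm long and 8 mm thick, lying on the table. Origin at its middle, underside
Things that resemble listed ones, but are neither listed nor needed, are in the scene too. What is shaped like the jar_b but pink is not meant.

How it is judged:
On the way:
1. both jars stand in the cups of the carrier, and the balance is still unloaded ((distance between jar_a and well_left below 0.01 m or distance between jar_a and well_right below 0.01 m) and (distance between jar_b and well_left below 0.01 m or distance between jar_b and well_right below 0.01 m) and value of joint balance_hook below 0.005 m), for 0.2 s.
At the end, for the whole second after the job is handed in: the carrier hangs by its eye in the hook (within 12 mm of the seat, spring down over 35 mm, bearing over 2.5 N), over 12 mm clear of the table, tilted under 0.25 rad, both jars within 10 mm of the cup centres; pointer slower than 0.02 m/s, carrier than 0.06 m/s ((distance between jar_a and well_left below 0.01 m or distance between jar_a and well_right below 0.01 m) and (distance between jar_b and well_left below 0.01 m or distance between jar_b and well_right below 0.01 m) and velocity of joint balance_hook between -0.02 and 0.02 m/s and linear speed of carrier below 0.06 m/s and distance between eye and hook_seat below 0.012 m and value of joint balance_hook above 0.035 m and contact force between carrier and balance above 2.5 N and height (world z) of carrier above 0.012 m and angle between carrier's own z axis and vertical below 0.25 rad); the robot touches nothing.
It fails at once if the pointer jerks: the hook moves faster than 0.15 m/s up or down (velocity of joint balance_hook above 0.15 m/s or velocity of joint balance_hook below -0.15 m/s).
It fails at once if the hook is pushed to its bottom stop (beyond 0.086 m) (value of joint balance_hook above 0.086 m).
It fails at once if a jar is tipped more than 0.6 rad (angle between any of jar_a, jar_b's own z axis and vertical above 0.6 rad).
It fails at once if the flask or the pencil is moved more than 30 mm (distance of any of flask, pencil from where it was at the start of the episode above 0.03 m).
It also fails if it takes over 61 s, if anything falls off the work surface, if the arm or the gripper's body presses on something with over 40 N, if the wrist force passes 120 N, or if a joint passes its speed limit or range.

## Working session

There is one attempt and no reset: what is moved stays moved. The work goes in short steps, Python scripts to look and compute and a tool call to move; the robot and the scene stay as the last step left them, time stands still between calls to the robot, and variables do not carry over. Pictures are saved under pics/ and viewed, at most 10 in all, crops included, and the job is handed in when it is done.

Besides the shell and the picture viewer there is one more tool, called by a JSON object that holds its "api" and its "payload", one argument or row to a line. jog_arm: Moves the arm, as the interface text tells. Its arguments: {"type":"object","properties":{"deltas":{"type":"array"},"grip":{"type":"number"},"squeeze":{"type":"number"}},"required":["deltas"]}

```bash
mkdir -p pics; ls; cat > h.py <<'E'
import numpy as np, cv2, json
from station import arm, grab_frame
from scipy.spatial.transform import Rotation as Ro
def snap(n,f):
    g=grab_frame(n); cv2.imwrite(f'pics/{f}.png',g['img'][:,:,::-1])
    np.savez(f'{f}.npz',**{k:np.array(v) for k,v in g.items()}); return g
def load(f): return dict(np.load(f'{f}.npz'))
def Rm(g):
    r=np.array(g['rotation'],float)
    return r if r.shape==(3,3) else Ro.from_euler('xyz',r).as_matrix()
def ray(g,u,v):
    f=240/np.tan(np.radians(float(g['vfov']))/2)
    d=Rm(g)@np.array([(u-g['cx'])/f,(v-g['cy'])/f,1]); return np.array(g['xyz'],float),d/np.linalg.norm(d)
def onz(g,u,v,z):
    o,d=ray(g,u,v); return o+d*(z-o[2])/d[2]
def proj(g,p):
    f=240/np.tan(np.radians(float(g['vfov']))/2)
    c=Rm(g).T@(np.array(p)-g['xyz']); return c[0]/c[2]*f+g['cx'],c[1]/c[2]*f+g['cy']
def tri(g1,p1,g2,p2):
    o1,d1=ray(g1,*p1);o2,d2=ray(g2,*p2)
    s=np.linalg.lstsq(np.c_[d1,-d2],o2-o1,rcond=None)[0]
    a=o1+d1*s[0];b=o2+d2*s[1];return (a+b)/2,np.linalg.norm(a-b)
E
python3 - <<'E'
from h import *
for n in ['side','top','wrist']:
    g=snap(n,n+'0'); print(n,g['vfov'],g['cx'],g['cy'],g['xyz'],g['rotation'])
print(arm.get_state())
E
```

```text
pics
side 48.43144839622181 314.11166613944374 236.874392868975 [0.39705695 1.10447327 0.60380232] [-1.93852463  0.02552654 -3.00060934]
top 42.2591306311201 326.1356447867707 233.17921977089875 [0.42102115 0.01998677 1.37845965] [-3.03403009 -0.00723782 -1.56513042]
wrist 62.21987663091787 319.4419664930943 235.32636091824978 [ 0.09602502 -0.67108269  0.38420249] [ 2.88195282e+00 -1.30406972e-03  1.81476427e+00]
{'t': 0.15, 'q': array([-1.03887487e+00,  3.59198298e-01,  1.12804087e-02, -2.75586368e-04,
       -1.22417844e+00, -2.88075957e-01]), 'qd': array([-3.49330925e-04, -3.98187872e-03,  1.60451799e-03, -7.27627640e-04,
       -1.19904560e-04,  2.22592337e-05]), 'joint_efforts': array([ 1.01564186e-03, -5.83274424e+01,  2.93295318e+01,  7.00122535e+00,
        8.88377836e-03, -1.20311333e-04]), 'eef_pos': array([ 0.1628305 , -0.6546555 ,  0.22585456]), 'ee_rot': array([ 3.14027261e+00, -1.20945433e-04, -2.89784086e+00]), 'force': array([ 0.38913089, -0.18297261,  0.03077252]), 'moment': array([ 0.03139185, -0.00923   ,  0.00537865]), 'gripper_force': 0.0, 'width': 0.08780747433373119}
```

View pics/top0.png

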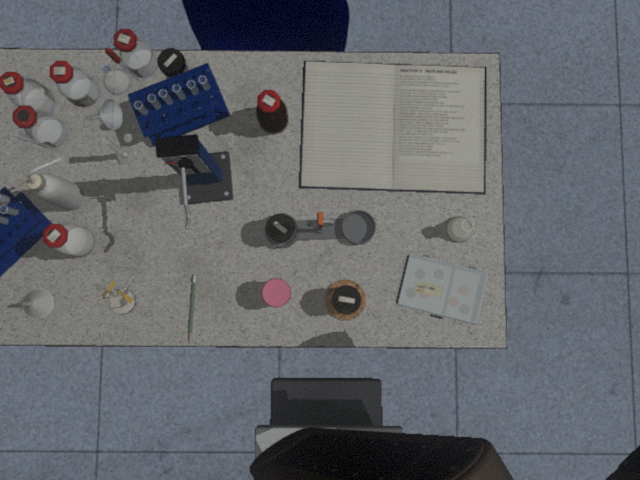

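View pics/side0.png

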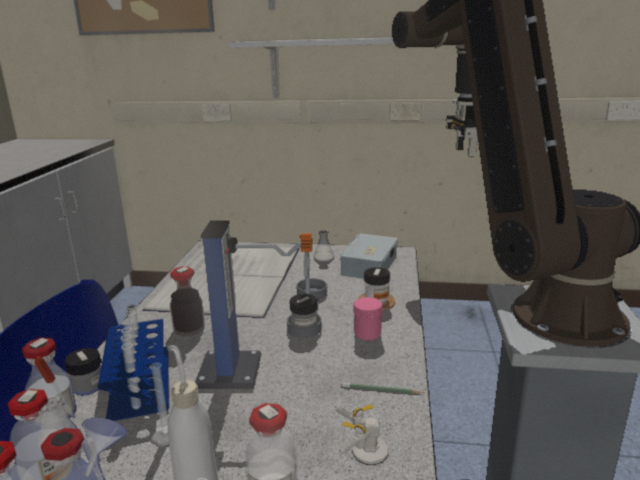

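Both views show a black-lidded jar on the cork mat, at top (346,299) and side (377,280). These could be mistaken for it:
- Jar already in the left cup: top (281,230)
- Pink pot, the decoy: top (277,293)
- Black-lidded jar at the back: top (172,62)
- Dark bottle with a red cap: top (270,110)

I choose the jar on the mat. Its label looks orange, so it should be jar_b, and one close crop will check that. The empty cup is at top (355,228), the tab at (320,218) and the hook wire near (186,200).

```bash
python3 - <<'E'
from h import *
t=load('top0');s=load('side0')
a=cv2.resize(t['img'][130:330,150:400],None,fx=2.2,fy=2.2,interpolation=cv2.INTER_CUBIC)
b=cv2.resize(s['img'][220:350,270:400],None,fx=1.9,fy=1.9,interpolation=cv2.INTER_CUBIC)
b2=cv2.resize(s['img'][215:345,190:320],None,fx=1.9,fy=1.9,interpolation=cv2.INTER_CUBIC)
c=np.zeros((500,800,3),np.uint8);c[:a.shape[0],:a.shape[1]]=a;c[:247,553:]=b;c[250:497,553:]=b2
cv2.imwrite('pics/crop1.png',c[:,:,::-1])
def comps(g,m,x0,x1,y0,y1,mn=20):
    k=np.zeros_like(m);k[y0:y1,x0:x1]=m[y0:y1,x0:x1]
    n,l,st,ce=cv2.connectedComponentsWithStats(k.astype(np.uint8))
    return [(st[i].tolist(),ce[i].round(1).tolist()) for i in range(1,n) if st[i][4]>mn]
for n,g in (('top',t),('side',s)):
    h=cv2.cvtColor(g['img'],cv2.COLOR_RGB2HSV).astype(int)
    org=(h[...,0]>3)&(h[...,0]<16)&(h[...,1]>180)&(h[...,2]>90)
    print(n,'orange',comps(g,org,*( (290,350,190,250) if n=='top' else (280,330,220,280)),8))
    dk=h[...,2]<45
    if n=='top':print('dark',comps(g,dk,260,380,205,325,40))
    else: print('dark',comps(g,dk,280,400,260,320,40))
E
```

```text
top orange []
dark [([266, 221, 24, 21, 192], [274.6, 232.5]), ([282, 220, 13, 16, 79], [288.3, 227.1]), ([337, 287, 21, 10, 81], [346.7, 291.4]), ([333, 291, 20, 21, 114], [339.8, 303.7])]
side orange [([301, 234, 10, 6, 52], [305.5, 236.6]), ([303, 241, 8, 2, 9], [306.9, 241.9]), ([302, 248, 9, 3, 16], [306.3, 248.9])]
dark [([365, 273, 24, 12, 195], [376.4, 279.3]), ([291, 296, 26, 19, 276], [304.3, 307.0])]
```

View pics/crop1.png

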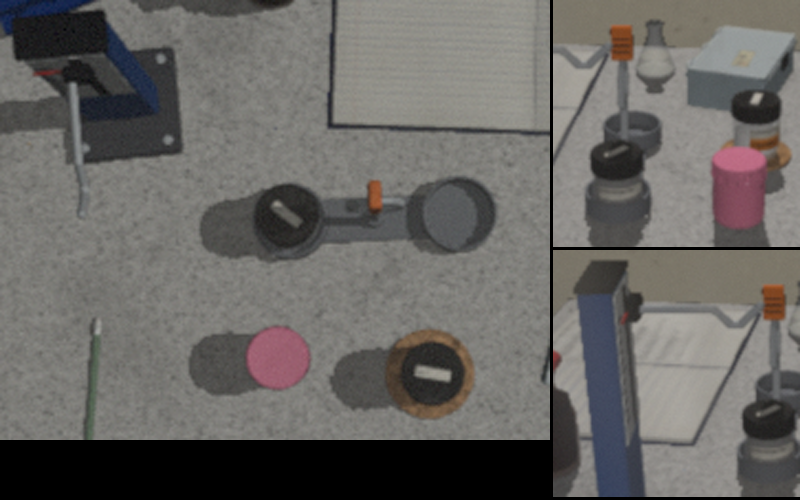

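The crop confirms it: the jar on the cork mat, lid at top (346,300), has the orange label, so it is jar_b. The pot at top (276,292) is the pink decoy. The empty right cup is at (358.6,227.3), the tab top at (320.5,218.6), and the hook runs from (184,163) to its tip at (187,227).

```bash
python3 - <<'E'
from h import *
np.set_printoptions(precision=4,suppress=True)
t=load('top0');s=load('side0')
lid=lambda u,v,z:print((u,v),onz(t,u,v,z))
print('jarB lid');lid(346.4,300,.079)
print('jarA lid');lid(280.9,227.7,.073)
print('cup rim');lid(358.6,227.3,.024)
print('tabtop');lid(320.5,216.5,.19)
print('pink');lid(276,292.5,.075)
print('pencil ends',onz(t,194,276,.008),onz(t,190,340,.008))
print('hook tip, wire');lid(187.3,227.3,.266);lid(184.5,180,.263);lid(184,163,.263)
for z in(.296,):
  for p in((16,20),(104,12),(112,78),(25,95)): lid(p[0]/2.2+150,p[1]/2.2+130,z)
print('tri tip',tri(t,(187.3,227.3),s,(297,245.5)))
print('tab',tri(t,(320.5,218.6),s,(306,236)))
print('lidB',tri(t,(346.4,300),s,(376.5,273)))
E
```

```text
jarB lid
(346.4, 300) [ 0.4218 -0.0316  0.079 ]
jarA lid
(280.9, 227.7) [0.5731 0.1071 0.073 ]
cup rim
(358.6, 227.3) [ 0.5808 -0.0602  0.024 ]
tabtop
(320.5, 216.5) [0.5817 0.0232 0.19  ]
pink
(276, 292.5) [0.4365 0.1153 0.075 ]
pencil ends [0.4724 0.3011 0.008 ] [0.3334 0.3058 0.008 ]
hook tip, wire
(187.3, 227.3) [0.5502 0.2627 0.266 ]
(184.5, 180) [0.6372 0.271  0.263 ]
(184, 163) [0.6687 0.2729 0.263 ]
(157.27272727272728, 139.0909090909091) [0.7043 0.3141 0.296 ]
(197.27272727272725, 135.45454545454547) [0.7115 0.2433 0.296 ]
(200.9090909090909, 165.45454545454544) [0.6572 0.2353 0.296 ]
(161.36363636363637, 173.1818181818182) [0.6428 0.3048 0.296 ]
tri tip (array([0.553 , 0.2644, 0.2596]), np.float64(0.004007907799837567))
tab (array([0.5789, 0.0232, 0.1841]), np.float64(0.0009615124944670373))
lidB (array([ 0.4235, -0.0317,  0.0753]), np.float64(0.003409633409004957))
```

```bash
cat >> h.py <<'E'
def to(p,yaw):
    s=arm.get_state(); R=Ro.from_euler('xyz',s['ee_rot'])
    d=R.inv().apply(np.array(p)-s['eef_pos'])/.06
    w=(-(yaw-s['ee_rot'][2])+np.pi)%(2*np.pi)-np.pi
    print('deltas',d.round(3),round(np.degrees(w)/5,2),'from',s['eef_pos'].round(4),s['ee_rot'].round(4),'t',s['t'],'F',s['force'].round(2))
E
python3 - <<'E'
from h import *
to([.422,-.032,.2],-np.pi/2)
t=load('top0')
for p in((227.3,151.8),(233.2,198.2),(188.6,201.8)): print(onz(t,*p,.01))
E
```

```text
deltas [-6.696  9.028  0.442] -15.21 from [ 0.1628 -0.6547  0.2259] [ 3.1403e+00 -1.0000e-04 -2.8978e+00] t 0.15 F [ 0.39 -0.18  0.03]
[0.75121817 0.23390804 0.01      ]
[0.64587914 0.21838383 0.01      ]
[0.6370941  0.31733389 0.01      ]
```

{"api": "jog_arm", "payload": {
  "deltas": [
    [[-6.7, 9.03, 0.44, -15.2], [-6.7, 9.03, 0.44, -15.2], [-6.7, 9.03, 0.44, -15.2], [-6.7, 9.03, 0.44, -15.2], [-6.7, 9.03, 0.44, -15.2], [-6.7, 9.03, 0.44, -15.2], [-6.7, 9.03, 0.44, -15.2], [-6.7, 9.03, 0.44, -15.2]]
  ],
  "grip": 87,
  "squeeze": 20
}}

```text
t: 1.15
eef_pos: [0.3553, -0.1919, 0.2072]
ee_rot: [-3.141, -0.0, -1.568]
force: [1.5, -0.5, 0.3]
width: 0.087
gripper_force: 0.0
```

{"api": "jog_arm", "payload": {
  "deltas": [
    [[-2.4, -1.0, 0.1, 0], [-2.4, -1.0, 0.1, 0], [-2.4, -1.0, 0.1, 0], [-2.4, -1.0, 0.1, 0], [-2.4, -1.0, 0.1, 0]]
  ]
}}

```text
t: 1.78
eef_pos: [0.4146, -0.05, 0.2008]
ee_rot: [3.141, -0.0, -1.571]
force: [0.2, -0.9, 1.1]
width: 0.0868
gripper_force: 0.0
```

```bash
python3 - <<'E'
from h import *
g=snap('wrist','w1'); print(g['xyz'],g['rotation'])
s=arm.get_state();print(s['eef_pos'])
for n,p in dict(jarB=(.422,-.0316,.079),cup=(.582,-.061,.024),jarA=(.573,.107,.073)).items(): print(n,proj(g,p))
to([.422,-.032,.2],-np.pi/2)
E
```

```text
[ 0.41496196 -0.11866447  0.35930945] [ 2.88155520e+00 -1.27838612e-03 -3.14140222e+00]
[ 0.41459517 -0.05036549  0.2008911 ]
jarB (np.float64(309.3891536418239), np.float64(251.68952494672686))
cup (np.float64(122.76219040444767), np.float64(199.5509389235097))
jarA (np.float64(131.06145149161622), np.float64(407.1081285478289))
deltas [-0.306 -0.123  0.015] -0.01 from [ 0.4146 -0.0504  0.2009] [ 3.1412e+00 -1.0000e-04 -1.5718e+00] t 1.825 F [-0.53 -1.74  0.12]
```

View pics/w1.png

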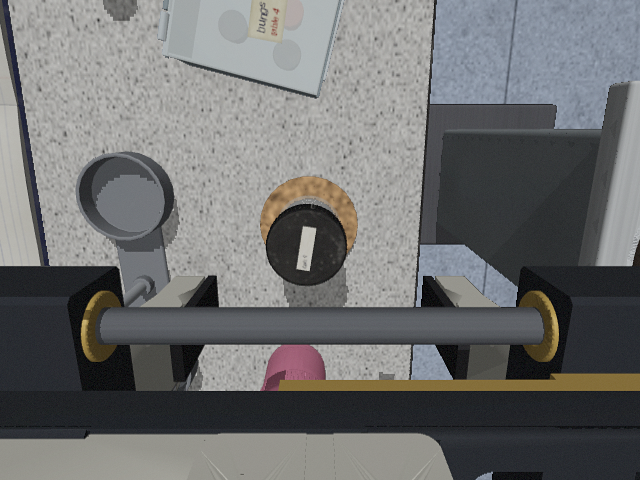

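The wrist view shows the lid of jar_b at about (306,244) and the empty cup's rim at about (125,195). The pink pot is behind the fingers.

```bash
python3 - <<'E'
from h import *
g=load('w1');im=g['img']
gr=cv2.cvtColor(im,cv2.COLOR_RGB2GRAY)
m=np.zeros_like(gr);m[195:292,255:360]=(gr[195:292,255:360]<42)
m=cv2.morphologyEx(m,cv2.MORPH_CLOSE,np.ones((15,15)))
c=max(cv2.findContours(m,0,1)[0],key=cv2.contourArea);print('lid',cv2.minEnclosingCircle(c),cv2.fitEllipse(c))
(u,v),_,_=cv2.fitEllipse(c);print(onz(g,u,v,.079))
h=cv2.cvtColor(im,cv2.COLOR_RGB2HSV)
m=np.zeros_like(gr);m[140:245,65:190]=(gr[140:245,65:190]<105)
m=cv2.morphologyEx(m,cv2.MORPH_OPEN,np.ones((5,5)))
c=max(cv2.findContours(m,0,1)[0],key=cv2.contourArea);e=cv2.fitEllipse(cv2.convexHull(c));print('cup',e,cv2.boundingRect(c))
for p in((125.5,194.5),):print(onz(g,*p,.024))
for r,pix in(((.034),'')  ,):
  pass
# projected rim ring for candidate centre to compare extents (outer radius 38)
C=onz(g,125.5,194.5,.024)
P=np.array([proj(g,C+[.038*np.cos(a),.038*np.sin(a),0]) for a in np.linspace(0,6.28,40)]);print(P.min(0),P.max(0))
to([.422,-.032,.2],-np.pi/2)
E
```

```text
lid ((306.0, 244.45762634277344), 40.96232986450195) ((306.13995361328125, 244.52755737304688), (80.11235046386719, 80.49759674072266), 3.997319221496582)
[ 0.42434962 -0.03709925  0.079     ]
cup ((118.96703338623047, 195.9640350341797), (75.623779296875, 85.82830810546875), 134.9927978515625) (79, 156, 74, 81)
[ 0.57912811 -0.06533226  0.024     ]
[ 80.16469431 148.76895292] [170.49614659 237.66580025]
deltas [-0.306 -0.123  0.015] -0.01 from [ 0.4146 -0.0504  0.2009] [ 3.1412e+00 -1.0000e-04 -1.5718e+00] t 1.825 F [-0.53 -1.74  0.12]
```

{"api": "jog_arm", "payload": {
  "deltas": [
    [[-0.26, -0.14, 0, 0], [-0.26, -0.14, 0.8, 0], [-0.26, -0.14, 1.5, 0], [-0.26, -0.14, 1.5, 0], [-0.26, -0.14, 1.5, 0]]
  ]
}}

```text
t: 2.45
eef_pos: [0.4246, -0.0341, 0.1123]
ee_rot: [-3.14, -0.0, -1.571]
force: [1.1, 0.2, 0.8]
width: 0.0867
gripper_force: 0.0
```

```bash
python3 - <<'E'
from h import *
g=snap('wrist','w2');im=g['img']
gr=cv2.cvtColor(im,cv2.COLOR_RGB2GRAY)
s=arm.get_state();u,v=proj(g,[.4235,-.0345,.079]);print('pred',u,v)
t=snap('top','t2')
to([.423,-.0345,.036],-np.pi/2)
E
```

```text
pred 321.81056570821215 268.0264036270602
deltas [0.011 0.034 1.279] -0.01 from [ 0.4248 -0.0339  0.1127] [-3.1387e+00  8.0000e-04 -1.5713e+00] t 2.55 F [ 0.2  -0.01  0.64]
```

View pics/w2.png

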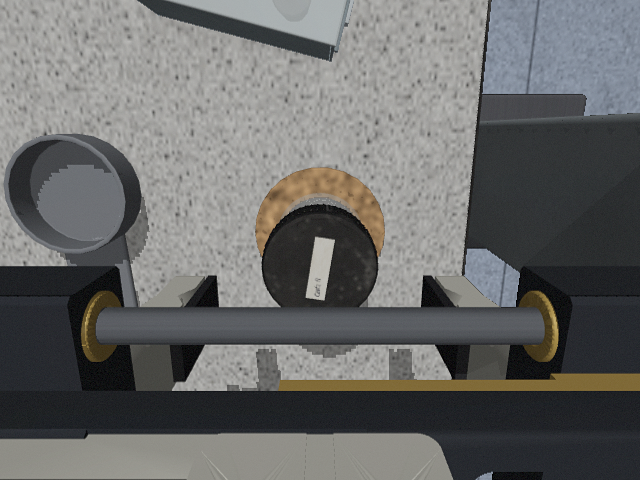

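The lid is centred between the fingers at u≈320 (it spans 263–378, with its top at v=204), so I descend and grip.

{"api": "jog_arm", "payload": {
  "deltas": [
    [[0.02, 0, 0.6, 0], [0.02, 0, 1.1, 0], [0.02, 0, 1.28, 0], [0.02, 0, 1.28, 0]]
  ]
}}

```text
t: 3.05
eef_pos: [0.4239, -0.0353, 0.0347]
ee_rot: [-3.141, -0.0, -1.571]
force: [-0.3, -0.5, 0.0]
width: 0.0872
gripper_force: 0.0
```

{"api": "jog_arm", "payload": {
  "deltas": [
    [[0, 0, 0, 0], [0, 0, 0, 0], [0, 0, 0, 0], [0, 0, 0, 0], [0, 0, 0, 0]]
  ],
  "grip": 50,
  "squeeze": 20
}}

```text
t: 3.68
eef_pos: [0.424, -0.0353, 0.0346]
ee_rot: [-3.141, 0.0, -1.571]
force: [0.8, -0.3, 5.4]
width: 0.0589
gripper_force: 20.0
```

{"api": "jog_arm", "payload": {
  "deltas": [
    [[0, 0, -0.5, 0], [0, 0, -1.1, 0], [0, 0, -1.4, 0], [0, 0, -1.4, 0], [0, 0, -1.4, 0]]
  ]
}}

```text
t: 4.3
eef_pos: [0.4226, -0.0356, 0.1172]
ee_rot: [3.14, -0.0, -1.572]
force: [0.1, -0.5, -1.9]
width: 0.059
gripper_force: 20.0
```

```bash
python3 - <<'E'
from h import *
t=snap('top','t3');w=snap('wrist','w3');s=snap('side','s3')
st=arm.get_state();print(st['eef_pos'],st['width'],st['force'])
a=cv2.resize(t['img'][190:330,250:400],None,fx=2,fy=2,interpolation=cv2.INTER_CUBIC)
b=w['img'][120:340]
c=np.zeros((600,800,3),np.uint8);c[:280,:300]=a;c[380:600,:640]=b
d=cv2.resize(s['img'][200:330,280:430],None,fx=2.8,fy=2.8,interpolation=cv2.INTER_CUBIC);c[:364,320:740]=d
cv2.imwrite('pics/c3.png',c[:,:,::-1])
E
```

```text
[ 0.4227213  -0.03563688  0.11717143] 0.05910495947615433 [ 4.86072315e-01  1.10177777e-03 -2.38851974e+00]
```

View pics/c3.png

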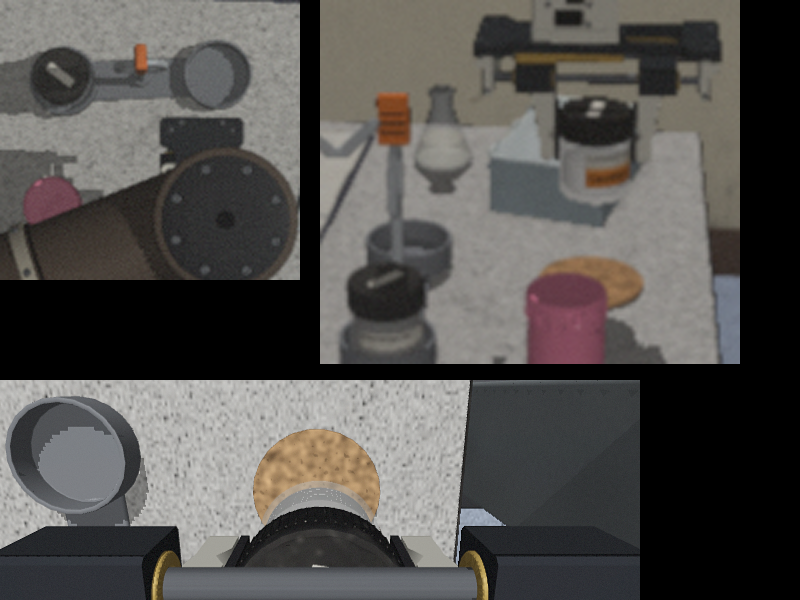

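The jar is held upright in the gripper. In the wrist image the lid's front edge is at (320,247), and the cup's rim is centred at about (66,195).

```bash
python3 - <<'E'
from h import *
np.set_printoptions(precision=4,suppress=True)
w3=load('w3');w2=load('w2');w1=load('w1')
print('lid w2',onz(w2,320.5,204,.079)+[0,.0305,0],onz(w2,320.5,261.5,.079))
print('lid w1',onz(w1,306.1,244.5,.079))
print('lid w3',onz(w3,320,247,.1616)+[0,.0305,0])
print('cup w3',onz(w3,66,195.5,.024),'w2',onz(w2,68,193,.024),'w1',onz(w1,125.5,194.5,.024))
for n,w,l in(('w1',w1,''),('w2',w2,''),('w3',w3,'')): # floor disc of the cup
    g=w['img'];print(n,np.array(w['xyz']))
t=load('t3');print('top cup',onz(t,210/2+250,75/2+190,.024), 'jarA',onz(t,62/2+250,75/2+190,.073),'tab',onz(t,141/2+250,57/2+190,.18))
to([.58,-.063,.14],-np.pi/2)
E
```

```text
lid w2 [ 0.4242 -0.0371  0.079 ] [ 0.4242 -0.038   0.079 ]
lid w1 [ 0.4244 -0.0371  0.079 ]
lid w3 [ 0.4226 -0.0399  0.1616]
cup w3 [ 0.5837 -0.0639  0.024 ] w2 [ 0.5818 -0.0645  0.024 ] w1 [ 0.5791 -0.0653  0.024 ]
w1 [ 0.415  -0.1187  0.3593]
w2 [ 0.4246 -0.1028  0.2708]
w3 [ 0.423  -0.1043  0.2756]
top cup [ 0.5803 -0.0523  0.024 ] jarA [0.5735 0.1069 0.073 ] tab [0.5791 0.0232 0.18  ]
deltas [ 0.455 -2.621 -0.386] -0.01 from [ 0.4227 -0.0356  0.1172] [ 3.1395 -0.0007 -1.5715] t 4.45 F [ 0.49  0.   -2.39]
```

{"api": "jog_arm", "payload": {
  "deltas": [
    [[0.42, -0.8, 0, 0], [0.42, -1.6, 0, 0], [0.42, -2.3, 0, 0], [0.42, -2.65, 0.2, 0], [0.42, -2.65, 0.6, 0], [0.42, -2.65, 0.8, 0], [0.42, -2.65, 0.8, 0], [0.42, -2.65, 0.8, 0]]
  ]
}}

```text
t: 5.45
eef_pos: [0.5828, -0.0607, 0.0709]
ee_rot: [-3.141, -0.0, -1.571]
force: [-0.2, 0.7, -2.3]
width: 0.0591
gripper_force: 20.0
```

```bash
python3 - <<'E'
from h import *
w=snap('wrist','w4');s=snap('side','s4')
st=arm.get_state();print(st['eef_pos'],st['width'],st['force'])
b=w['img'][120:360]
c=np.zeros((600,800,3),np.uint8);c[360:600,:640]=b
d=cv2.resize(s['img'][190:310,250:400],None,fx=3,fy=3,interpolation=cv2.INTER_CUBIC);c[:360,:450]=d
cv2.imwrite('pics/c4.png',c[:,:,::-1])
E
```

```text
[ 0.58295272 -0.06057505  0.07124103] 0.05934666207859716 [ 0.48501033 -0.35036809 -2.05872417]
```

View pics/c4.png

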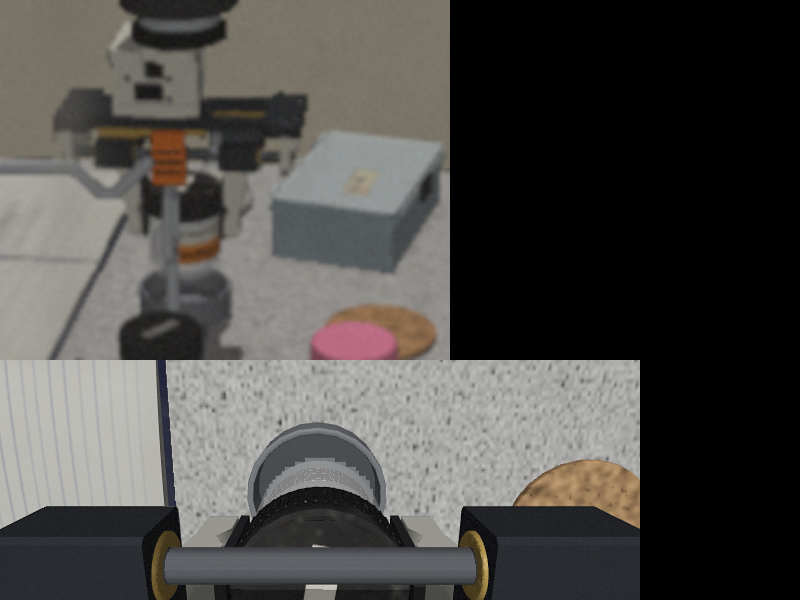

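Wrist view: the cup rim spans u 248–386 (centre 317) with its front edge at v=183, and the lid is centred at u≈319 with its front edge at v=247. That puts the jar almost centred over the cup.

```bash
python3 - <<'E'
from h import *
w=load('w4'); 
print('cup',onz(w,317,183,.024)+[0,.038,0],'jar lid',onz(w,319,247,.1616-.0459)+[0,.0305,0])
print('rim x',onz(w,248,215,.024),onz(w,386,215,.024))
# jar bottom edge prediction for centre y guess
for y in (-.061,-.063,-.065): print(y,proj(w,[.583,y-.0305,.0417]),proj(w,[.583,y-.0305,.1157]))
E
```

```text
cup [ 0.58417343 -0.06463099  0.024     ] jar lid [ 0.5830233 -0.0649726  0.1157   ]
rim x [ 0.62058108 -0.08575567  0.024     ] [ 0.54781777 -0.0857679   0.024     ]
-0.061 (np.float64(319.2489697106096), np.float64(210.9570741583878)) (np.float64(319.079635783983), np.float64(259.66562409765595))
-0.063 (np.float64(319.24895643063593), np.float64(206.85853172039555)) (np.float64(319.07888318277674), np.float64(253.31630230978587))
-0.065 (np.float64(319.2489430787959), np.float64(202.7378094496308)) (np.float64(319.07812405246045), np.float64(246.9118976700138))
```

{"api": "jog_arm", "payload": {
  "deltas": [
    [[0, -0.01, 0.15, 0], [0, -0.01, 0.3, 0], [0, -0.01, 0.42, 0], [0, -0.01, 0.5, 0], [0, -0.01, 0.56, 0], [0, -0.01, 0.58, 0], [0, -0.01, 0.58, 0]]
  ]
}}

```text
t: 6.42
eef_pos: [0.5831, -0.0607, 0.0355]
ee_rot: [-3.141, -0.0, -1.571]
force: [0.7, -0.6, -1.4]
width: 0.0591
gripper_force: 20.0
```

{"api": "jog_arm", "payload": {
  "deltas": [
    [[0, 0, 0.01, 0], [0, 0, 0.01, 0], [0, 0, 0.01, 0], [0, 0, 0.01, 0]]
  ],
  "grip": 85
}}

```text
t: 6.92
eef_pos: [0.5831, -0.0607, 0.0349]
ee_rot: [-3.141, 0.0, -1.571]
force: [0.6, -0.1, 0.2]
width: 0.0846
gripper_force: 0.0
```

{"api": "jog_arm", "payload": {
  "deltas": [
    [[0, 0, -0.4, 0], [0, 0, -1.2, 0], [0, 0, -2.2, 0], [0, 0, -3.2, 0], [0, 0, -4, 0], [0, 0, -4, 0], [0, 0, -4, 0]]
  ]
}}

```text
t: 7.8
eef_pos: [0.5826, -0.0606, 0.2744]
ee_rot: [3.141, 0.0, -1.571]
force: [-0.4, 0.2, -0.6]
width: 0.0854
gripper_force: 0.0
```

```bash
python3 - <<'E'
from h import *
w=snap('wrist','w5');t=snap('top','t5');s=snap('side','s5')
st=arm.get_state();print(st['eef_pos'],st['width'],st['force'])
c=np.zeros((600,800,3),np.uint8)
c[240:600,:640]=w['img'][:360]
d=cv2.resize(s['img'][220:330,260:400],None,fx=2.1,fy=2.1,interpolation=cv2.INTER_CUBIC);c[:231,:294]=d
d=cv2.resize(t['img'][150:260,165:385],None,fx=2.1,fy=2.1,interpolation=cv2.INTER_CUBIC);c[:231,300:762]=d
cv2.imwrite('pics/c5.png',c[:,:,::-1])
E
```

```text
[ 0.58236262 -0.06078314  0.27326551] 0.08502169057942223 [-0.30175614  0.31627834  0.04081581]
```

View pics/c5.png

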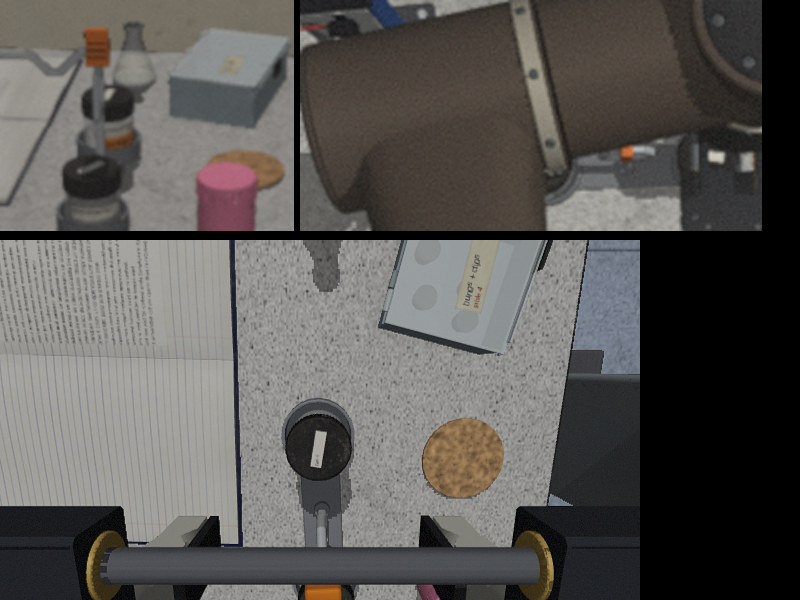

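The jar stands upright in the right cup: lid at wrist (319,207), rim ring concentric around it. The side view shows both jars in the carrier. Next, I turn the tool for the tab.

{"api": "jog_arm", "payload": {
  "deltas": [
    [[-0.4, 0, 0, 2.1], [-0.8, 0, 0, 4.2], [-1.2, 0.03, 0, 6.3], [-1.4, 0.05, 0, 8.4], [-1.4, 0.05, 0, 10.5], [-1.4, 0.05, 0, 12.6], [-1.4, 0.05, 0, 14.7], [-1.4, 0.05, 0, 16.8]]
  ],
  "grip": 60
}}

```text
t: 8.95
eef_pos: [0.5797, 0.0232, 0.2735]
ee_rot: [-3.141, -0.002, -3.043]
force: [0.1, 1.1, 1.4]
width: 0.0599
gripper_force: 0.0
```

{"api": "jog_arm", "payload": {
  "deltas": [
    [[0, 0, 0, 0.7], [0, 0, 0, 0.7], [0, 0, 0, 0.7]]
  ]
}}

```text
t: 9.32
eef_pos: [0.5799, 0.0232, 0.2742]
ee_rot: [-3.141, -0.001, -3.097]
force: [0.4, -0.1, 0.7]
width: 0.06
gripper_force: 0.0
```

```bash
python3 - <<'E'
from h import *
w=snap('wrist','w6');t=snap('top','t6');s=snap('side','s6')
st=arm.get_state();print(st['eef_pos'],st['ee_rot'],st['width'],w['xyz'])
for n,p in dict(jarA=(.573,.107,.073),cupR=(.5825,-.062,.024),tabtop=(.579,.0232,.19),seat=(.576,.2645,.247),tip=(.55,.2627,.266)).items():print(n,proj(w,p))
E
```

```text
[0.58004963 0.02326264 0.27458589] [-3.14145809e+00 -3.42759082e-04 -3.09777599e+00] 0.05984120195166815 [0.51126419 0.02066028 0.43271904]
jarA (np.float64(410.8034965096366), np.float64(204.0429203199047))
cupR (np.float64(236.99923029456272), np.float64(197.348736706063))
tabtop (np.float64(318.91075737886644), np.float64(240.72073797738943))
seat (np.float64(801.3748448754118), np.float64(286.5636115505627))
tip (np.float64(869.3571999906567), np.float64(247.4094895455925))
```

View pics/w6.png

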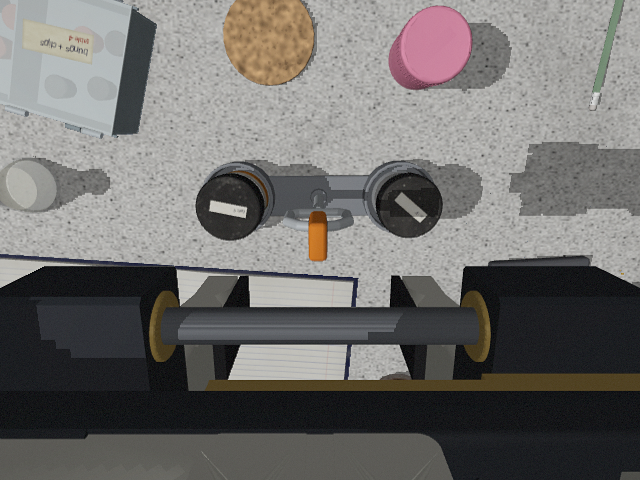

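The wrist view shows the tab at (318,213–260), centred between the fingers, which sit at u≈247 and 391. The lids are at (230,206) and (409,205), and the carrier is nearly aligned with the tool.

```bash
python3 - <<'E'
from h import *
np.set_printoptions(precision=4,suppress=True)
w=load('w6')
print('tab +x edge',onz(w,318,260,.19),'y at mid',onz(w,317.8,240,.19))
h=cv2.cvtColor(w['img'],cv2.COLOR_RGB2HSV);m=((h[...,0]<18)&(h[...,1]>150)&(h[...,2]>80)).astype(np.uint8);m[:205]=0;m[265:]=0;m[:,:300]=0;m[:,340:]=0
print(cv2.boundingRect(m)); print([int(w['img'][v,318].sum()) for v in range(206,264,3)])
b=onz(w,230,206,.079);a=onz(w,409,205,.073);print('jarB',b,'jarA',a,'mid',(a+b)/2,'yaw',-np.arctan2(a[0]-b[0],a[1]-b[1]))
to([.579,.0232,.153],-np.pi+.046)
E
```

```text
tab +x edge [0.5919 0.0232 0.19  ] y at mid [0.5786 0.0225 0.19  ]
(309, 211, 18, 50)
[266, 317, 159, 164, 162, 174, 309, 358, 363, 356, 357, 352, 347, 346, 337, 340, 344, 344, 314, 536]
jarB [ 0.5811 -0.0573  0.079 ] jarA [0.574  0.1054 0.073 ] mid [0.5775 0.0241 0.076 ] yaw 0.04377550262594251
deltas [ 0.017 -0.     2.026] -0.03 from [0.58   0.0233 0.2746] [-3.1415 -0.0003 -3.0978] t 9.475 F [-0.19  0.06 -0.33]
```

{"api": "jog_arm", "payload": {
  "deltas": [
    [[0.02, 0, 0.6, 0], [0.02, 0, 1.2, 0], [0.02, 0, 1.7, 0], [0.02, 0, 2.0, 0], [0.02, 0, 2.0, 0], [0.02, 0, 2.0, 0]]
  ]
}}

```text
t: 10.22
eef_pos: [0.5795, 0.0233, 0.1557]
ee_rot: [3.142, 0.001, -3.098]
force: [0.3, 0.2, -0.0]
width: 0.0598
gripper_force: 0.0
```

{"api": "jog_arm", "payload": {
  "deltas": [
    [[0, 0, 0, 0], [0, 0, 0, 0], [0, 0, 0, 0], [0, 0, 0, 0], [0, 0, 0, 0], [0, 0, 0, 0], [0, 0, 0, 0]]
  ],
  "grip": 5,
  "squeeze": 40
}}

```text
t: 11.1
eef_pos: [0.5789, 0.023, 0.1549]
ee_rot: [-3.141, -0.0, -3.098]
force: [0.3, -2.8, 0.6]
width: 0.0115
gripper_force: 40.0
```

{"api": "jog_arm", "payload": {
  "deltas": [
    [[0, 0, -0.05, 0], [0, 0, -0.25, 0], [0, 0, -0.55, 0], [0, 0, -0.95, 0], [0, 0, -1.35, 0], [0, 0, -1.75, 0], [0, 0, -2.05, 0], [0, 0, -2.2, 0]]
  ]
}}

```text
t: 12.1
eef_pos: [0.5791, 0.0234, 0.2883]
ee_rot: [3.141, 0.001, -3.098]
force: [-0.6, 0.1, -5.0]
width: 0.0118
gripper_force: 40.0
```

{"api": "jog_arm", "payload": {
  "deltas": [
    [[0.1, 0, 0, 0], [0.3, 0, 0, 0], [0.6, 0, 0, 0], [0.85, 0, 0, 0], [1.0, 0, 0, 0], [1.0, 0, 0, 0], [1.0, 0, 0, 0]]
  ]
}}

```text
t: 12.98
eef_pos: [0.5193, 0.0208, 0.287]
ee_rot: [3.142, 0.001, -3.098]
force: [0.1, 0.7, -4.2]
width: 0.0114
gripper_force: 40.0
```

```bash
python3 - <<'E'
from h import *
w=snap('wrist','w7');t=snap('top','t7');s=snap('side','s7')
st=arm.get_state();print(st['eef_pos'],st['ee_rot'],st['width'],st['force'],st['moment'])
c=np.zeros((600,800,3),np.uint8)
c[:300,:400]=cv2.resize(w['img'],(400,300))
d=cv2.resize(s['img'][200:300,200:400],None,fx=4,fy=3,interpolation=cv2.INTER_CUBIC);c[300:600,:800]=d
d=cv2.resize(t['img'][120:240,150:310],None,fx=2.5,fy=2.5,interpolation=cv2.INTER_CUBIC);c[:300,400:800]=d
cv2.imwrite('pics/c7.png',c[:,:,::-1])
E
```

```text
[0.51929906 0.02068513 0.28662123] [-3.14142932e+00 -2.55579612e-04 -3.09860359e+00] 0.011417289892768565 [ 0.72027768  0.06439162 -4.57411541] [ 0.04249062 -0.01393941  0.00030123]
```

View pics/c7.png

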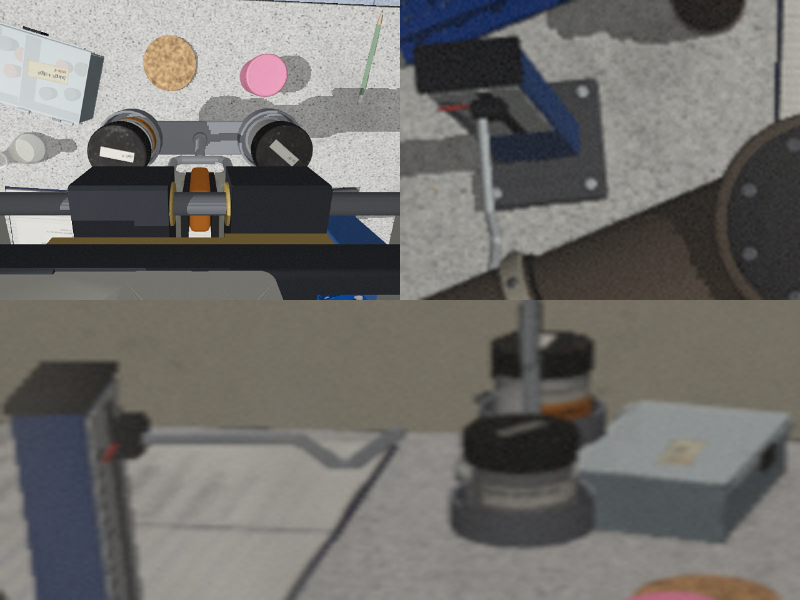

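The carrier hangs level in the gripper, with about 4.5 N on the wrist. In the side view the trough is at about (286,251) and the tip at (300.5,244). In the top view the hook wire runs from (184,168) to (187,227).

```bash
python3 - <<'E'
from h import *
np.set_printoptions(precision=4,suppress=True)
t=load('top0');s=load('s7')
def ony(g,u,v,y): o,d=ray(g,u,v);return o+d*(y-o[1])/d[1]
for n,p in dict(trough=(286.2,251.2),tip=(300.7,244.3),bend=(274.5,246),start=(237,245.3)).items():
    print(n,ony(s,*p,.2645 if n!='start' else .272))
print('tip top',onz(t,187.3,226,.266),'start',onz(t,183.6,168,.263))
print('tri tip',tri(t,(187.3,226.5),s,(300.7,244.3)))
im=t['img']
for v in (172,180,188,196,204,208,212,216,220,224,227,229): # bright wire cross-section centre
    r=im[v,176:198].astype(float).sum(1);print(v,176+int(r.argmax()),r.astype(int)[5:16])
E
```

```text
trough [0.5744 0.2645 0.2485]
tip [0.5484 0.2645 0.2622]
bend [0.5947 0.2645 0.2576]
start [0.6596 0.272  0.2599]
tip top [0.5526 0.2628 0.266 ] start [0.6594 0.2733 0.263 ]
tri tip (array([0.5504, 0.2633, 0.2619]), np.float64(0.003530473645124052))
172 183 [250 350 407 354 254 185 195 185 189 171 184]
180 184 [230 293 381 408 327 148  89  86 111  97 122]
188 185 [193 245 331 397 411 316 179 161 149 171 170]
196 185 [233 224 270 365 413 386 344 359 351 265 181]
204 186 [269 299 273 296 366 388 333 244 271 274 277]
208 194 [370 377 346 295 264 316 342 329 334 381 385]
212 195 [390 370 363 318 269 260 324 338 333 312 337]
216 189 [373 375 384 372 334 275 322 399 407 393 382]
220 176 [368 356 343 342 326 252 291 321 317 327 366]
224 181 [401 394 386 386 296 277 326 329 340 366 376]
227 191 [377 376 379 361 295 358 392 368 341 366 394]
229 184 [350 360 383 389 359 320 332 328 363 348 359]
```

```bash
python3 - <<'E'
from h import *
to([.514,.259,.2868],-np.pi+.095)
E
```

```text
deltas [-0.082  3.972 -0.004] -0.6 from [0.5193 0.0207 0.2866] [-3.1414e+00 -3.0000e-04 -3.0986e+00] t 13.125 F [ 0.72  0.06 -4.57]
```

{"api": "jog_arm", "payload": {
  "deltas": [
    [[-0.02, 0.1, 0, -0.1], [-0.02, 0.35, 0, -0.2], [-0.03, 0.75, 0, -0.4], [-0.05, 1.25, 0, -0.6], [-0.06, 1.75, 0, -0.6], [-0.08, 2.25, 0, -0.6], [-0.08, 2.75, 0, -0.6], [-0.08, 3.2, 0, -0.6]]
  ]
}}

```text
t: 14.12
eef_pos: [0.5151, 0.2148, 0.2867]
ee_rot: [3.141, -0.0, -3.045]
force: [-0.0, -0.1, -4.1]
width: 0.012
gripper_force: 40.0
```

{"api": "jog_arm", "payload": {
  "deltas": [
    [[0, 0.35, 0, 0], [0, 0.58, 0, 0], [0, 0.71, 0, 0], [0, 0.77, 0, 0], [0, 0.77, 0, 0], [0, 0.77, 0, 0], [0, 0.77, 0, 0]]
  ]
}}

```text
t: 15.0
eef_pos: [0.5112, 0.2582, 0.2869]
ee_rot: [3.142, 0.0, -3.047]
force: [0.5, -0.2, -4.9]
width: 0.0123
gripper_force: 40.0
```

```bash
python3 - <<'E'
from h import *
np.set_printoptions(precision=4,suppress=True)
t=snap('top','t8');s=snap('side','s8');w=snap('wrist','w8')
to([.575,.265,.2868],-np.pi+.095)
st=arm.get_state();print(st['width'],st['moment'])
c=np.zeros((600,800,3),np.uint8)
d=cv2.resize(s['img'][180:330,190:390],None,fx=4,fy=4,interpolation=cv2.INTER_CUBIC);c[:600,:800]=d
cv2.imwrite('pics/c8.png',c[:,:,::-1])
E
```

```text
deltas [-1.07   0.007  0.001] 0.0 from [0.5111 0.2585 0.2869] [ 3.1416  0.0001 -3.0464] t 15.15 F [-0.42 -0.57 -4.97]
0.012188859274479841 [-0.0449  0.0091 -0.0174]
```

View pics/c8.png

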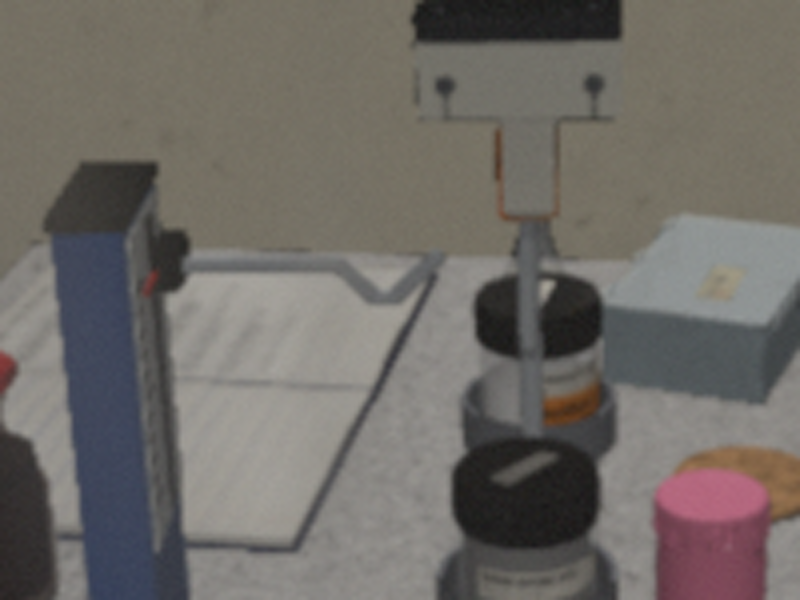

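The side view shows the hook tip at (299.2,244.2), the trough's lower edge at (286.2,254.7), and the stem and eye at u≈322. The fingertips end at v≈234.5.

```bash
python3 - <<'E'
from h import *
s=load('s8');P=np.array([.5111,.2585,.2869])
print('TCP pred',proj(s,P),'eye',proj(s,P-[0,0,.0129]),'eye bottom',proj(s,P-[0,0,.0569]))
print('seat pred',proj(s,[.575,.265,.247]),'trough low',proj(s,[.575,.265,.239]),'tip',proj(s,[.548,.2625,.266]))
print('px per m',np.subtract(proj(s,P+[.1,0,0]),proj(s,P))*10,np.subtract(proj(s,P+[0,0,.1]),proj(s,P))*10)
E
```

```text
TCP pred (np.float64(322.3464458738012), np.float64(230.1979069837894)) eye (np.float64(322.49674582677153), np.float64(237.2497691465091)) eye bottom (np.float64(322.99813467665996), np.float64(260.77422800004024))
seat pred (np.float64(285.8723325295222), np.float64(252.08631813396084)) trough low (np.float64(286.07667610146535), np.float64(256.31890373661827)) tip (np.float64(301.05072592297233), np.float64(241.83689634234878))
px per m [-572.61440026  -14.53588373] [ -12.19177574 -572.02095117]
```

{"api": "jog_arm", "payload": {
  "deltas": [
    [[-0.08, 0, 0, 0], [-0.25, 0, 0, 0], [-0.45, 0, 0, 0], [-0.65, 0, 0, 0], [-0.85, 0, 0, 0], [-0.98, 0, 0, 0], [-1.06, 0, 0, 0], [-1.06, 0, 0, 0]]
  ]
}}

```text
t: 16.15
eef_pos: [0.5745, 0.2647, 0.2866]
ee_rot: [-3.141, -0.0, -3.046]
force: [0.2, -0.1, -5.9]
width: 0.0117
gripper_force: 40.0
```

{"api": "jog_arm", "payload": {
  "deltas": [
    [[0, 0, 0.05, 0], [0, 0, 0.1, 0], [0, 0, 0.15, 0], [0, 0, 0.2, 0], [0, 0, 0.25, 0], [0, 0, 0.3, 0], [0, 0, 0.34, 0], [0, 0, 0.38, 0]]
  ]
}}

```text
t: 17.15
eef_pos: [0.5744, 0.2648, 0.2639]
ee_rot: [3.142, 0.0, -3.046]
force: [-0.4, 0.8, -4.4]
width: 0.0118
gripper_force: 40.0
```

{"api": "jog_arm", "payload": {
  "deltas": [
    [[0, 0, 0.05, 0], [0, 0, 0.1, 0], [0, 0, 0.15, 0], [0, 0, 0.2, 0], [0, 0, 0.25, 0], [0, 0, 0.3, 0], [0, 0, 0.35, 0], [0, 0, 0.4, 0]]
  ]
}}

```text
t: 18.15
eef_pos: [0.5744, 0.2647, 0.2399]
ee_rot: [3.142, 0.0, -3.046]
force: [-0.6, 0.1, -2.7]
width: 0.0118
gripper_force: 40.0
```

```bash
python3 - <<'E'
from h import *
s=snap('side','s9')
st=arm.get_state();print(st['eef_pos'],st['width'],st['force'],st['moment'])
c=cv2.resize(s['img'][180:330,190:390],None,fx=4,fy=4,interpolation=cv2.INTER_CUBIC)
cv2.imwrite('pics/c9.png',c[:,:,::-1])
E
```

```text
[0.57424871 0.2646724  0.23944954] 0.011749052213170113 [-1.59363519  0.19738586 -2.84509334] [0.08004443 0.23253005 0.02115366]
```

View pics/c9.png

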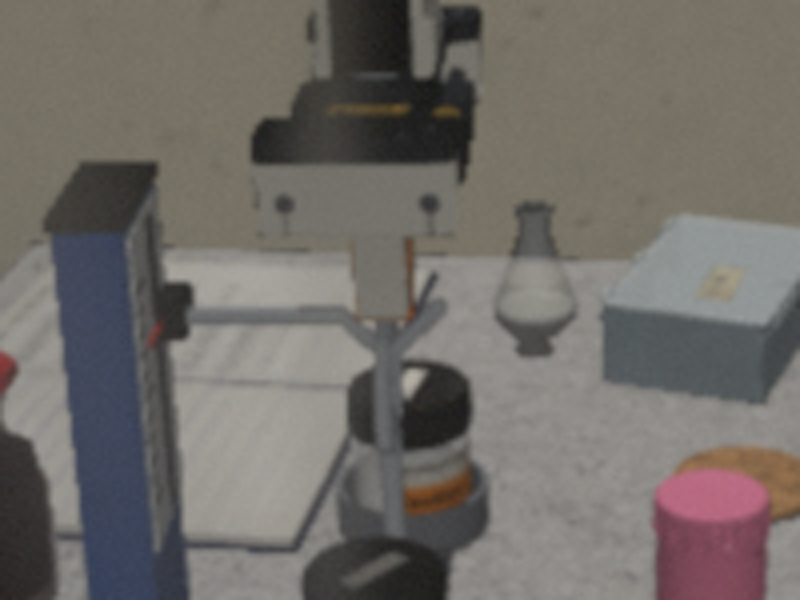

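The eye sits on the hook at crop (385,345), and the hook is down about 23 mm with 2.8 N still on the wrist. The eye rides slightly on the column side of the trough, so I'll ease it towards −x while lowering.

{"api": "jog_arm", "payload": {
  "deltas": [
    [[0.01, 0, 0.05, 0], [0.02, 0, 0.1, 0], [0.03, 0, 0.15, 0], [0.03, 0, 0.2, 0], [0.03, 0, 0.25, 0], [0.03, 0, 0.3, 0], [0.03, 0, 0.35, 0], [0.03, 0, 0.4, 0]]
  ]
}}

```text
t: 19.2
eef_pos: [0.5733, 0.2648, 0.2164]
ee_rot: [3.141, 0.002, -3.046]
force: [4.9, -0.2, -0.4]
width: 0.0115
gripper_force: 40.0
```

{"api": "jog_arm", "payload": {
  "deltas": [
    [[0, 0, 0.03, 0], [0, 0, 0.06, 0], [0, 0, 0.08, 0], [0, 0, 0.08, 0], [0, 0, 0.08, 0]]
  ]
}}

```text
t: 19.82
eef_pos: [0.5733, 0.2648, 0.2117]
ee_rot: [3.141, 0.002, -3.046]
force: [5.9, -0.1, -0.5]
width: 0.012
gripper_force: 40.0
```

```bash
python3 - <<'E'
from h import *
F=[]
for i in range(4):
    snap('side','s10');st=arm.get_state();F.append(np.r_[st['force'],st['moment']])
print(np.mean(F,0).round(2),np.std(F,0).round(2),st['eef_pos'],st['t'])
E
```

```text
[ 5.33  0.18 -0.16 -0.1  -1.94  0.03] [0.31 0.26 0.11 0.03 0.04 0.04] [0.5733258  0.26475969 0.21174853] 20.025
```

{"api": "jog_arm", "payload": {
  "deltas": [
    [[-0.01, 0, 0, 0], [-0.02, 0, 0, 0], [-0.02, 0, 0, 0]]
  ]
}}

```text
t: 20.4
eef_pos: [0.5735, 0.2647, 0.2111]
ee_rot: [-3.142, -0.001, -3.046]
force: [2.2, 0.6, -1.4]
width: 0.0119
gripper_force: 40.0
```

```bash
python3 - <<'E'
from h import *
F=[]
for i in range(4):
    s=snap('side','s11');st=arm.get_state();F.append(np.r_[st['force'],st['moment']])
print(np.mean(F,0).round(2),np.std(F,0).round(2),st['eef_pos'],st['t'])
a=load('s8')['img'];
c=cv2.resize(s['img'][180:330,190:390],None,fx=4,fy=4,interpolation=cv2.INTER_CUBIC)
cv2.imwrite('pics/c11.png',c[:,:,::-1])
# red pointer rows
for n in('s8','s9','s11'):
    im=load(n)['img'].astype(int);m=(im[...,0]>im[...,1]+50)&(im[...,0]>im[...,2]+50);m[:240]=0;m[340:]=0;m[:,:218]=0;m[:,236:]=0
    print(n,np.argwhere(m).mean(0) if m.any() else None,m.sum())
E
```

```text
[ 1.72  0.41 -0.44  0.16 -0.68 -0.03] [0.07 0.37 0.36 0.02 0.07 0.04] [0.57352642 0.26470243 0.21108051] 20.6
s8 [249. 228.] 1
s9 None 0
s11 [279. 229.] 1
```

{"api": "jog_arm", "payload": {
  "deltas": [
    [[-0.008, 0, 0.02, 0], [-0.008, 0, 0.04, 0], [-0.008, 0, 0.05, 0], [-0.008, 0, 0.05, 0]]
  ]
}}

```text
t: 21.1
eef_pos: [0.5739, 0.2646, 0.208]
ee_rot: [-3.141, -0.001, -3.046]
force: [-1.9, 0.6, -0.3]
width: 0.012
gripper_force: 40.0
```

```bash
python3 - <<'E'
from h import *
F=[]
for i in range(6):
    s=snap('side','s12');st=arm.get_state();F.append(np.r_[st['force'],st['moment']])
print(np.mean(F,0).round(2),np.std(F,0).round(2),st['eef_pos'],st['t'])
c=cv2.resize(s['img'][180:330,190:390],None,fx=4,fy=4,interpolation=cv2.INTER_CUBIC)
cv2.imwrite('pics/c12.png',c[:,:,::-1])
E
```

```text
[-2.12  0.49 -0.33  0.25  0.85 -0.  ] [0.64 0.34 0.56 0.01 0.09 0.01] [0.57397071 0.26464607 0.20808679] 21.4
```

{"api": "jog_arm", "payload": {
  "deltas": [
    [[0.004, 0, 0.02, 0], [0.004, 0, 0.035, 0], [0.004, 0, 0.035, 0], [0.004, 0, 0.035, 0], [0.004, 0, 0.035, 0]]
  ]
}}

```text
t: 22.02
eef_pos: [0.574, 0.2647, 0.2061]
ee_rot: [-3.142, -0.0, -3.046]
force: [-2.7, 1.0, -0.2]
width: 0.0119
gripper_force: 40.0
```

{"api": "jog_arm", "payload": {
  "deltas": [
    [[0, 0, 0, 0], [0, 0, 0, 0], [0, 0, 0, 0], [0, 0, 0, 0], [0, 0, 0, 0], [0, 0, 0, 0]]
  ],
  "squeeze": 3
}}

```text
t: 22.78
eef_pos: [0.5741, 0.2647, 0.2061]
ee_rot: [3.142, 0.0, -3.046]
force: [-1.3, 0.4, -0.2]
width: 0.0118
gripper_force: 3.0
```

{"api": "jog_arm", "payload": {
  "deltas": [
    [[0, 0, 0, 0], [0, 0, 0, 0], [0, 0, 0, 0], [0, 0, 0, 0], [0, 0, 0, 0], [0, 0, 0, 0], [0, 0, 0, 0], [0, 0, 0, 0]]
  ],
  "grip": 22
}}

```text
t: 23.78
eef_pos: [0.574, 0.2647, 0.2061]
ee_rot: [3.142, -0.0, -3.046]
force: [0.7, 0.2, 0.3]
width: 0.0222
gripper_force: 0.0
```

{"api": "jog_arm", "payload": {
  "deltas": [
    [[0, 0, 0, 0], [0, 0, 0, 0], [0, 0, 0, 0], [0, 0, 0, 0], [0, 0, 0, 0], [0, 0, 0, 0], [0, 0, 0, 0], [0, 0, 0, 0]]
  ],
  "grip": 55
}}

```text
t: 24.78
eef_pos: [0.574, 0.2647, 0.2061]
ee_rot: [3.142, -0.0, -3.046]
force: [-0.7, -0.3, -0.6]
width: 0.0548
gripper_force: 0.0
```

```bash
python3 - <<'E'
from h import *
s=snap('side','s13');st=arm.get_state();print(st['force'],st['moment'],st['width'],st['eef_pos'])
c=cv2.resize(s['img'][180:330,190:390],None,fx=4,fy=4,interpolation=cv2.INTER_CUBIC)
cv2.imwrite('pics/c13.png',c[:,:,::-1])
E
```

```text
[-0.29327401 -0.02549949 -0.67611782] [-0.02553221 -0.07191455  0.03112762] 0.05500635373727487 [0.57402806 0.26466689 0.206115  ]
```

View pics/c13.png

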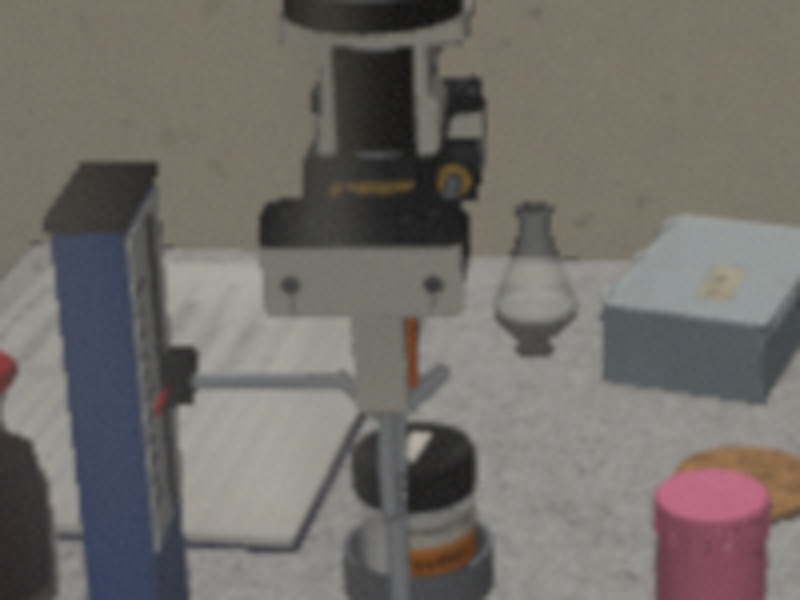

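The carrier hangs free: hook wire down to crop v≈381, jars upright. I've now viewed 13 pictures against the limit of 10, so I'll view no more and check by numbers only. Next I withdraw straight up.

{"api": "jog_arm", "payload": {
  "deltas": [
    [[0, 0, -0.1, 0], [0, 0, -0.3, 0], [0, 0, -0.6, 0], [0, 0, -1.0, 0], [0, 0, -1.5, 0], [0, 0, -2.0, 0], [0, 0, -2.4, 0], [0, 0, -2.4, 0]]
  ]
}}

```text
t: 25.82
eef_pos: [0.5748, 0.265, 0.354]
ee_rot: [3.139, 0.005, -3.046]
force: [-0.1, 1.0, -1.0]
width: 0.0552
gripper_force: 0.0
```

{"api": "jog_arm", "payload": {
  "deltas": [
    [[0, 0, 0, 0], [0, 0, 0, 0], [0, 0, 0, 0], [0, 0, 0, 0], [0, 0, 0, 0], [0, 0, 0, 0], [0, 0, 0, 0], [0, 0, 0, 0]]
  ]
}}

```text
t: 26.82
eef_pos: [0.574, 0.2647, 0.3501]
ee_rot: [3.142, -0.0, -3.046]
force: [1.1, -0.2, 0.3]
width: 0.0548
gripper_force: 0.0
```

```bash
python3 - <<'E'
from h import *
def m(g):
    im=g['img'].astype(int);h=cv2.cvtColor(g['img'],cv2.COLOR_RGB2HSV)
    o=(h[...,0]<16)&(h[...,1]>150)&(h[...,2]>90);o[:,:270]=0;o[:,310:]=0;o[:230]=0;o[290:]=0
    return np.argwhere(o).mean(0).round(2)[::-1],int(o.sum())
a=snap('side','s14');print(m(a))
for i in range(6): grab_frame('wrist')
b=snap('side','s15');print(m(b))
print('pred tab',proj(b,[.5745,.265,.247-.055+.03]))
d=np.abs(a['img'].astype(int)-b['img']).max(2);print('moved px',int((d[180:400,180:400]>60).sum()))
st=arm.get_state();print(st['eef_pos'],st['t'],st['force'])
E
```

```text
(array([287.28, 265.05]), 208)
(array([287.3 , 265.13]), 213)
pred tab (np.float64(286.7866376353141), np.float64(265.23666996108034))
moved px 0
[0.57401799 0.26472321 0.35011714] 27.225 [ 0.12709685  1.00678474 -0.37778683]
```

The carrier is still. The tab is at (287.3,265.1) against a predicted (286.8,265.2), which puts the hook about 55 mm down, and the gripper is clear.

```bash
python3 -c "
from station import arm
print(arm.job_done())"
```

```text
the job is handed in; nothing more can be done
None
```

I handed the job in with both jars in the carrier and the carrier hanging still on the hook, about 55 mm down with the gripper clear, but I don't have the verdict, and I viewed 13 pictures where the limit was 10.

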